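Reset the tripped breaker in the bench distribution box

TASK

One breaker in the power box on the wooden riser has tripped: press the front edge of its clear cover down once to release the push-push catch, take your hand away and see that the cover pops up and stays up, then swing it right back past upright and push the tripped breaker's toggle (the one leaning toward you) fully over to match the other three. Do it all with the fingertips, firmly but gently: grip and lift nothing, leave the other toggles and the things beside the box alone, and do not press the cover shut again. Leave the cover standing open, so that we can see whether the breaker trips again.

Things in the scene. Friction and masses are not known exactly. Their poses are not given: they have to be found in the camera images.
- distributor: Dark grey wedge-shaped power box fixed on a wooden riser that stands 129 mm high on the bench, 224 (x) x 208 (y) x 81 mm high. Origin: centre of its underside; x to its back, y to its left, z up.  Its top is a deck sloping down to the front at 0.20 rad; over it shuts a grey-framed clear hinged cover, 172 mm wide, 140 mm from hinge to front, 32 mm high, over four breakers in a row along y.
- cover (a joint): Cover angle, rad: 0 shut and latched, -0.042 pressed in to its stop, 0.95 popped up, 1.77 upright, 2.15 leaning back on its stop. Pressing the front edge 5 to 6 mm to the stop (about 3 N) and letting go releases it; a spring raises it to about 0.95 in 1.2 s. Pressed right down again it latches again. The hinge is stiff: the cover stays where it is left; about 2 N at the front edge swings it.
- press_pad (a point): Ribbed thumb pad on top of the cover in the middle of its front edge, 36 x 18 mm: the point to press, on the upper face of the cover (it moves with the cover).
- cover_lip (a point): Middle of the cover's front lower edge: a finger lip 3 mm thick, 100 mm long in y, 9 mm out from the front wall, 144 mm from the hinge line, moving with the cover; popped, about 117 mm above the deck. The cover is hollow below, 20 mm deep; behind the front wall a catch tongue, 22 mm wide, hangs from its middle to 25 mm below the lip: lift the lip 45 mm to the left or right of the middle.
- cover_hinge (a point): Middle of the cover's hinge line, on the deck's rear edge, 78 mm above the box's underside; the line runs along the box's y, and its x and z axes run up the sloping deck and square to the deck.
- breaker_0: The tripped breaker's module: a white-grey block 45 (x) x 35 (y) mm, the same as its three neighbours (36 mm from one to the next, in a row along the box's y); its face stands 8 mm above the deck. Which of the four places it has varies. Origin at the level of the box's underside, below its toggle's pivot.
- toggle_tripped_tip (a point): Middle of the top edge of the tripped breaker's toggle, a black paddle 18 (y) x 6 x 20 mm. Its pivot lies 7 mm above the deck (1 mm below the breaker's face), 20 mm from this point, 55 mm in front of the hinge line. Tripped, it leans toward the robot by 0.42 rad from the deck's normal; on, it leans 0.42 rad away.
- toggle_tripped (a joint): Angle of the tripped breaker's toggle in rad: 0 tripped (leaning toward the robot), 0.84 fully on (leaning away, like its neighbours). It snaps over its middle at 0.42; 2 to 3 N at its tip moves it, pushed from its front side away from the robot, 5 to 12 mm above the breaker face (higher, a finger may ride over its top edge). The paddle can be reached only with the cover swung back.
- catch_pin (a joint): Sideways place of the follower pin in the cover's catch, in m, mostly hidden between two steel cheeks 16 mm high on the deck under the cover's front edge: about 0 latched, +0.006 pressed in, -0.001 to -0.002 after the cover has popped; below -0.004 only when the cover is pushed in again after it has popped.
- toggle_1 (a joint): Angle of a neighbouring breaker's toggle, of the same make: 0 on (leaning away from the robot), -0.84 off.
- toggle_2 (a joint): Angle of a neighbouring breaker's toggle, of the same make: 0 on (leaning away from the robot), -0.84 off.
- toggle_3 (a joint): Angle of a neighbouring breaker's toggle, of the same make: 0 on (leaning away from the robot), -0.84 off.
- driver_yellow: Bystander beside the box: yellow-handled screwdriver, 210 x 30 x 31 mm; origin at the centre of its underside. Leave it where it is.
- tape_measure: Bystander beside the box: yellow tape measure standing on its foot, 78 x 32 x 62 mm; origin at the centre of its underside. Leave it where it is.
- pliers_red: Bystander beside the box: combination pliers with red grips, 185 x 59 x 13 mm; origin at the centre of its underside. Leave it where it is.
- spark_plug_0: Bystander beside the box: spark plug lying on its side, 64 x 19 x 16 mm; origin at the centre of its underside. Leave it where it is.
- nut_m16: Bystander beside the box: large hexagon nut, 23 x 26 x 13 mm; origin at the centre of its underside. Leave it where it is.
- allen_set: Bystander beside the box: set of hexagon keys in a red folder, 85 x 28 x 21 mm; origin at the centre of its underside. Leave it where it is.
- bearing_52: Bystander beside the box: ball bearing, 52 diameter x 15 mm; origin at the centre of its underside. Leave it where it is.

How it is judged:
By the outcome, as a careful person would: the job done as asked, in the order asked, and still so for the second after the job is handed in, with the robot touching nothing.
It also fails if it takes over 51 s, if anything falls off the work surface, if the arm or the gripper's body presses on something with over 40 N, if the wrist force passes 120 N, or if a joint passes its speed limit or range.

ROBOT

A 6-joint arm with a two-finger parallel gripper is mounted at the origin on a cart in front of the work surface, level with it; the furniture and walls round the work are solid. World frame = base frame: x ahead of the robot, y to its left, z up, the work surface at z = 0. Lengths are in m, angles in rad, forces in N, time in s.
With the tool pointing down it reaches from about 0.275 to 0.725 m from the base axis. Payload 5.6 kg.
Tool frame: the origin (TCP) lies midway between the tips of the shut fingers; the grasp point (between the pads) lies 19 mm behind it; z points along the fingers, y is the line along which they close (so a half turn about z gives the same grasp; the last joint's range is limited). The gripper opens to 85 mm and grips with 20 to 120 N. Pads are 22 mm wide; open, the fingers measure 114 mm over their backs; the gripper's body (76 mm by 85 mm) begins 54 mm behind the grasp point. The pads swing forward as they close: fully open they stand 13 mm farther back than shut.
Start: joints at [-1.027, 0.255, 0.108, 0, -1.424, -0.285], TCP at [0.141, -0.532, 0.231] pointing down, gripper open.
Joint ranges: [-2.95, 2.95], [-1.21, 1.97], [-1.09, 1.5], [-2.87, 1.71], [-2.94, -0.07], [-3.05, 3.05]. Speed limits (rad/s): [2.57, 2.57, 3.14, 3.14, 3.14, 3.14].

INTERFACE

Orientations are given as a 3x3 rotation matrix whose columns are the frame's x, y, z axes.
In Python, from bench import bot gives the robot as it stands.
- The arm moves only by the tool step_arm, never from a script. Its argument "rows" is one flat list of numbers, 7 for each row, row after row: the opening, from 0 (shut) to 1 (fully open), then the shift along the tool's x, y, z normalised to -1 to 1, where 1 is 200 mm, then the turn, a rotation vector about the tool's x, y, z normalised to -1 to 1, where 1 is 180 degrees. A call has 1 to 12 rows; each row is the pose to reach, as a shift and turn from the pose commanded when the call began, along the tool's axes at that moment, turning the shorter way round; what a row does not reach only later rows make up. A row lasts 1/8 s, in which the tool goes at most 62.5 mm and 10.7 degrees, less where a joint would pass 70% of its speed; a pose out of reach is approached as far as the arm can. A call with a number of a shift or a turn outside -1 to 1 is refused whole. A call with a gripper value outside its range is refused whole. The fingers move at their own pace and stop on an object; "grip_force" is the grip in N (left out, the last holds). Time passes only in rows, so rows that repeat a pose let the fingers close. It gives the time, the measured TCP pose, the force, the opening and the grip force at its end, in the units of the state.
- bot.observe(): the state, without advancing time (a new reading comes with each control period).
- bot.read_camera(name): name is "scene" or "top"; returns the picture (480x640x3 uint8, red, green, blue); there is no depth.
- bot.camera_params(name): a dict with "mtx" (3x3 intrinsics, pixels), "extrinsics" (4x4, takes a point from camera to world coordinates). Camera axes: x right, y down, z forward; pixel columns grow to the right and rows downward; lengths in m; the calibration is good to about 2 mm. A picture is of the moment at which its call begins. camera_params takes no time and is no camera call.
- bot.job_done(): hands the job in; it is judged then, once.
Trained networks look in the newest picture that a camera, given by its name, has taken for a name from the list of things; names that differ only in an ending like _2 or _b are one class to them, and where a whole thing is asked for, a point or a joint stands for the part that bears it (a point fixed in the world has none). Each returns a list of dicts, best first, with "score" (0 to 1); they miss things now and then, are a little off and sometimes report something else, mostly with a low value. They report only what shows in the picture. A call takes as long as a camera call.
- bot.masks_of(query, camera): "mask" (480x640 bool, what is visible of it) and "box" ([centre column, centre row, width, height] in pixels, round what is visible of it).
The state is a dict: "t": time; "joint_positions": joint angles; "joint_velocities": joint speeds; "joint_torque": joint torques, N m; "tcp_pos": TCP position; "tool_rot": TCP orientation; "ft_force": force on the tool from outside, world axes, zero at the start; "moment": the same for the moment, N m; "gripper_width": finger opening in m; "gripper_force": force on a finger pad.
Only numpy, scipy, OpenCV 4.12 (cv2) and the standard library are available. Lean on these libraries where they do the work, as an engineer would, in place of code of your own. Each camera call takes 0.05 s, during which the arm holds its last target. There are 200 camera calls.

## Working session

There is one attempt and no reset: what is moved stays moved. The work goes in short steps, Python scripts to look and compute and a tool call to move; the robot and the scene stay as the last step left them, time stands still between calls to the robot, and variables do not carry over. Pictures are saved under pics/ and viewed, at most 10 in all, crops included, and the job is handed in when it is done.

Besides the shell and the picture viewer there is one more tool, called after ">>>" as a command line: name --argument value ..., lists and objects as JSON in quotes. step_arm: Moves the arm, as the interface text tells. Scaled input: -1 to 1 covers 200 mm each way for a shift and 180 degrees each way for a turn. Its arguments: {"type":"object","properties":{"rows":{"type":"array"},"grip_force":{"type":"number"}},"required":["rows"]}

```bash
mkdir -p pics; ls
python3 - <<'E'
from bench import bot
import cv2,numpy as np
s=bot.observe();print(s)
for c in("scene","top"):
    im=bot.read_camera(c);cv2.imwrite(f"pics/{c}0.png",im[:,:,::-1])
    p=bot.camera_params(c);print(c,np.round(p["mtx"],1).tolist(),np.round(p["extrinsics"],3).tolist())
    for q in("distributor","press_pad","cover_lip","toggle_tripped_tip","breaker_0","toggle_tripped","cover_hinge","tape_measure","driver_yellow"):
        print(q,[(round(d["score"],2),np.round(d["box"],1).tolist(),int(d["mask"].sum())) for d in bot.masks_of(q,c)[:2]])
E
```

```text
pics
{'t': 0.0, 'joint_positions': array([-1.02739631e+00,  2.55729210e-01,  1.06972825e-01, -4.92795914e-04,
       -1.42390857e+00, -2.84600193e-01]), 'joint_velocities': array([-0.00072446, -0.00023471, -0.00173861,  0.0010718 ,  0.00073813,
        0.00138509]), 'joint_torque': array([-2.06311393e-04, -3.86629379e+01,  2.37935865e+01,  5.36510959e+00,
       -6.09586219e-03, -2.28058400e-05]), 'tcp_pos': array([ 0.14068192, -0.53116982,  0.23038988]), 'tool_rot': array([[-9.66716382e-01, -2.55849830e-01, -5.48895683e-04],
       [-2.55850413e-01,  9.66714611e-01,  1.85150555e-03],
       [ 5.69180967e-05,  1.93031593e-03, -9.99998135e-01]]), 'ft_force': array([ 0.23154779,  0.56451451, -0.14428187]), 'moment': array([ 0.02226673, -0.01925442,  0.06466605]), 'gripper_force': 0.0, 'gripper_width': 0.08554953800159254}
scene [[490.3, 0.0, 326.3], [0.0, 490.3, 247.5], [0.0, 0.0, 1.0]] [[-0.827, -0.318, 0.463, 0.146], [-0.562, 0.485, -0.67, 0.785], [-0.011, -0.815, -0.58, 0.726], [0.0, 0.0, 0.0, 1.0]]
distributor [(0.83, [365.6, 254.3, 153.9, 121.6], 12424)]
press_pad [(0.61, [365.7, 
[... 456 characters left out ...]
981, 0.195, 0.395], [-1.0, -0.015, 0.006, 0.203], [-0.003, -0.195, -0.981, 1.053], [0.0, 0.0, 0.0, 1.0]]
distributor [(0.95, [376.9, 272.4, 113.3, 137.7], 14508)]
press_pad [(0.83, [379.2, 270.4, 98.5, 84.2], 8021)]
cover_lip [(0.86, [381.5, 269.4, 97.7, 82.9], 7857)]
toggle_tripped_tip [(0.61, [380.4, 267.9, 104.4, 83.5], 8077)]
breaker_0 []
toggle_tripped [(0.47, [461.1, 253.9, 29.4, 27.4], 482), (0.23, [206.9, 266.1, 13.1, 15.9], 123)]
cover_hinge [(0.86, [377.6, 267.1, 101.8, 83.9], 8182), (0.54, [377.2, 272.8, 114.2, 135.4], 14822)]
tape_measure [(0.76, [460.9, 214.7, 27.9, 38.2], 841), (0.64, [376.3, 271.4, 116.2, 137.4], 14590)]
driver_yellow [(0.79, [361.6, 205.4, 112.3, 10.1], 464)]
```

Run:
```python
import cv2
a=cv2.imread("pics/top0.png")[170:370,270:510];cv2.imwrite("pics/top0c.png",cv2.resize(a,None,fx=3,fy=3,interpolation=cv2.INTER_CUBIC))
```

```text
(no output)
```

View pics/scene0.png

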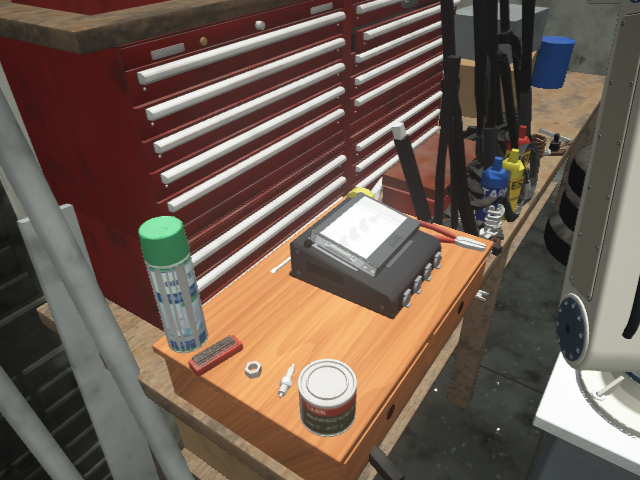

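View pics/top0c.png

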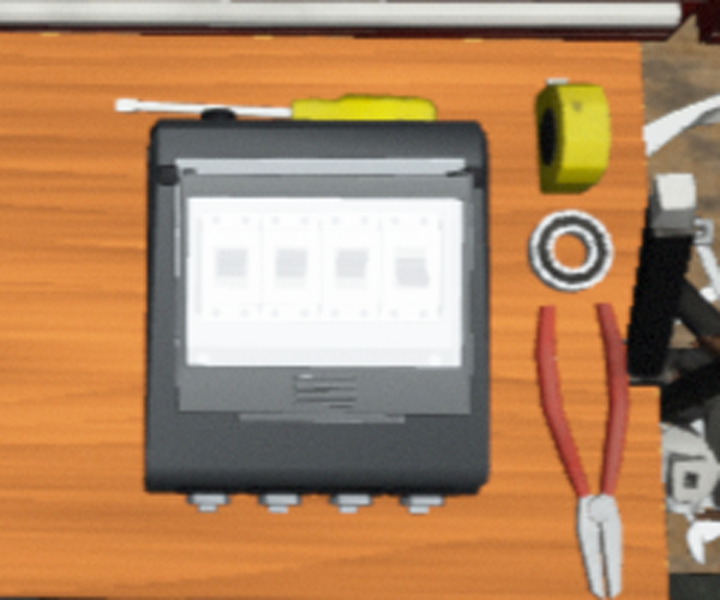

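The scene view shows the box on the riser with its cover shut. In the top crop (×3, offset 270,170) the pad is at (325,389), the lip at about (322,418), and the toggles at (232,263), (291,264), (352,265) and (412,272). The rightmost toggle sits lower, toward the robot, so it is the tripped one. Next I'll fit the box pose.

```bash
cat > h.py <<'E'
from bench import bot
import numpy as np
from scipy.optimize import least_squares
def proj(P,c="top"):
    p=bot.camera_params(c);E=np.linalg.inv(p["extrinsics"]);q=np.atleast_2d(P)@E[:3,:3].T+E[:3,3]
    q=q@p["mtx"].T;return q[:,:2]/q[:,2:]
def hinge2w(L,x,y,yaw,z=.207,s=.2):
    # L: (forward along deck up-slope, left, normal), origin at hinge middle
    L=np.atleast_2d(L);c,n=np.cos(s),np.sin(s)
    X=L[:,0]*c-L[:,2]*n;Z=L[:,0]*n+L[:,2]*c
    return np.c_[x+X*np.cos(yaw)-L[:,1]*np.sin(yaw),y+X*np.sin(yaw)+L[:,1]*np.cos(yaw),z+Z]
E
python3 - <<'E'
from h import *
m=lambda f:(-.055+f*20e-3*np.sin(.42), .007+.02*np.cos(.42))
on,tr=m(1),m(-1)
L=[(-.144,.050,0),(-.144,-.050,0),(-.131,0,.032)]+[(m(1)[0],y,m(1)[1]) for y in(.054,.018,-.018)]+[(tr[0],-.054,tr[1]),(0,.086,.0),(0,-.086,.0)]
px=np.array([(240,418),(405,421),(325,389),(232,260),(291,260),(352,260),(412,276),(160,172),(484,172)],float)/3+[270,170]
n=7
f=lambda v:(proj(hinge2w(L,*v))-px)[:n].ravel()
r=least_squares(f,[.5,.1,0],loss="soft_l1");print(r.x);print(np.round((proj(hinge2w(L,*r.x))-px)*3,1))
# box corner check: riser-level / scene view overlay
import cv2
im=cv2.imread("pics/scene0.png")
for p in proj(hinge2w(L,*r.x),"scene"): cv2.circle(im,tuple(int(round(v*8)) for v in p),12,(0,0,255),-1,cv2.LINE_AA,3)
cv2.imwrite("pics/s1.png",cv2.resize(im[170:330,260:460],None,fx=4,fy=3.75))
print(hinge2w(L,*r.x).round(3))
E
```

```text
[0.59143332 0.112366   0.04442096]
[[ -1.1   0.6]
 [ -1.4  -7.1]
 [  2.1  12.6]
 [ -1.9   0.1]
 [  0.2  -1.7]
 [  0.2  -3.4]
 [  2.1   6.5]
 [ 12.9  11.1]
 [-27.8   3.1]]
[[0.448 0.156 0.178]
 [0.453 0.056 0.178]
 [0.457 0.106 0.212]
 [0.538 0.164 0.222]
 [0.54  0.128 0.222]
 [0.541 0.092 0.222]
 [0.527 0.055 0.219]
 [0.588 0.198 0.207]
 [0.595 0.026 0.207]]
```

View pics/s1.png

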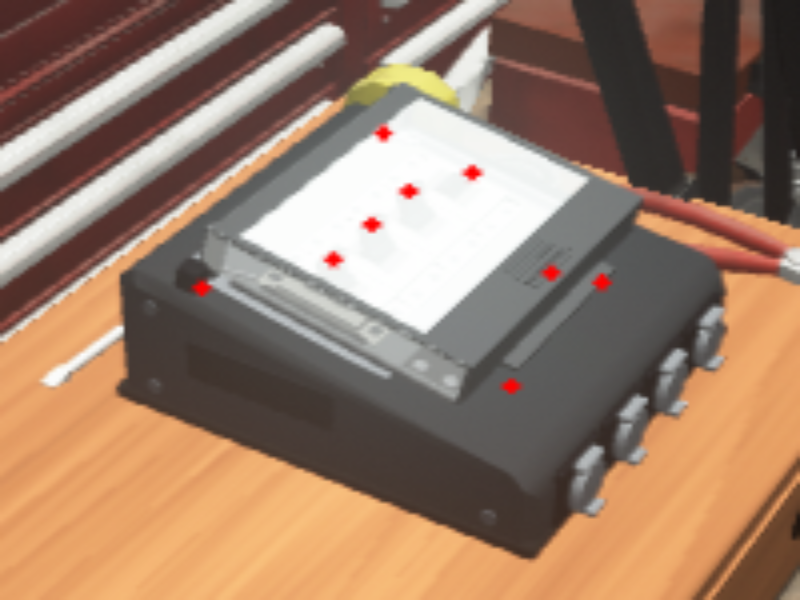

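```bash
cat > fit.py <<'E'
from h import *
T=lambda a:np.array(a,float)/3+[270,170]
S=lambda a:np.array(a,float)/[4,3.75]+[260,170]
def pts(v):
    x,y,yaw,z,p,d=v
    h=lambda L:hinge2w(L,x,y,yaw,z)
    R=lambda L:np.array([(x+a*np.cos(yaw)-b*np.sin(yaw),y+a*np.sin(yaw)+b*np.cos(yaw),.129) for a,b in L])
    lip=h([(-.144,.05,.003),(-.144,-.05,.003)]);pad=h([(-p,0,.031)])
    tog=h([(-.047,.054,.025),(-.047,.018,.025),(-.047,-.018,.025),(-.063,-.054,.025)])
    box=R([(d+.112,.104),(d-.112,.104)])
    return lip,pad,tog,box
def res(v):
    lip,pad,tog,box=pts(v)
    a=[proj(lip)-T([(240,419),(405,422)]),proj(pad)-T([(325,389)]),
       (proj(tog)-T([(232,262),(291,262),(352,262),(412,275)]))*[1,.4],
       proj(lip,"scene")-S([(510,366),(610,266)]),proj(pad,"scene")-S([(541,262)]),
       proj(box,"scene")-S([(120,392),(533,558)])]
    return np.concatenate([q.ravel() for q in a]+[[(v[3]-.207)*300,(v[4]-.126)*300]])
E
python3 - <<'E'
from fit import *
r=least_squares(res,[.59,.11,0,.207,.126,-.09],loss="soft_l1")
print(r.x.round(4),r.cost);print(res(r.x).round(1).tolist())
for q in pts(r.x):print(q.round(3).tolist())
E
```

```text
[ 0.5899  0.1104  0.023   0.2126  0.1246 -0.0714] 9.178912945618316
[-0.7, 0.2, -0.2, -1.2, 0.5, 1.2, -0.0, -0.4, 0.8, -0.4, 1.0, -0.5, 1.6, 1.4, 0.4, 1.6, -0.8, 1.1, -0.3, -0.9, -0.9, 2.1, -0.1, 0.9, 1.7, -0.4]
[[0.447, 0.157, 0.187], [0.449, 0.057, 0.187]]
[[0.462, 0.107, 0.218]]
[[0.538, 0.163, 0.228], [0.539, 0.127, 0.228], [0.539, 0.091, 0.228], [0.524, 0.055, 0.225]]
[[0.628, 0.215, 0.129], [0.404, 0.21, 0.129]]
```

```bash
python3 - <<'E'
from h import *
import cv2
def P(c):
    p=bot.camera_params(c);return p["mtx"]@np.linalg.inv(p["extrinsics"])[:3]
def tri(a,b):
    X=cv2.triangulatePoints(P("top"),P("scene"),np.array(a,float).reshape(2,1),np.array(b,float).reshape(2,1));X=X[:3,0]/X[3];return X.round(3),proj(X).round(1)-a
print(tri((494,233),(400,130)))
from bench import bot
print(bot.observe()["t"])
# vectors
s=bot.observe();R=s["tool_rot"];p=s["tcp_pos"]
yaw=.023;Rt=np.array([[-np.cos(yaw),-np.sin(yaw),0],[-np.sin(yaw),np.cos(yaw),0],[0,0,-1]])
from scipy.spatial.transform import Rotation as Ro
print("turn",(Ro.from_matrix(R.T@Rt).as_rotvec()/np.pi).round(4))
for t in [(.15,-.5,.33),(.30,-.30,.33),(.40,-.10,.33),(.44,.05,.30),(.462,.107,.26)]:
    print(t,(R.T@(np.array(t)-p)/.2).round(3), np.linalg.norm(np.array(t)-p))
E
python3 -c "
import cv2;cv2.imwrite('pics/t2.png',cv2.imread('pics/top0.png'))"
```

```text
(array([ 0.55 , -0.052,  0.354]), array([[1.3, 3.1]]))
1.0
turn [-0.     0.     0.075]
(0.15, -0.5, 0.33) [-0.085  0.141 -0.494] 0.10406946970858057
(0.3, -0.3, 0.33) [-1.066  0.916 -0.494] 0.29793897081491927
(0.4, -0.1, 0.33) [-1.805  1.755 -0.494] 0.513110723209117
(0.44, 0.05, 0.3) [-2.191  2.429 -0.344] 0.657724274026753
(0.462, 0.107, 0.26) [-2.37   2.676 -0.144] 0.7154823382990314
```

View pics/t2.png

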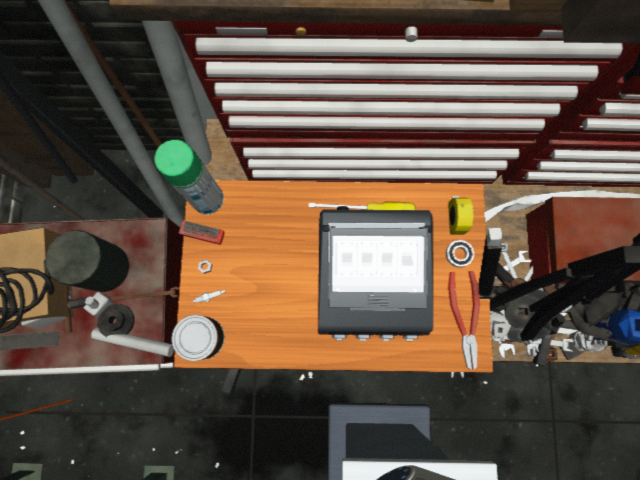

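The top view shows a post and a black stand to the right of the riser, so I'll approach at a small radius and high up, with the fingers shut.

>>> step_arm --rows '[0,0.02,0.89,-0.5,0,0,0.075,0,0.02,0.89,-0.5,0,0,0.075,0,0.02,0.89,-0.5,0,0,0.075,0,0.02,0.89,-0.5,0,0,0.075]'

```text
t: 1.5
tcp_pos: [0.0906, -0.3593, 0.3343]
tool_rot: [[-1.0, -0.024, 0.004], [-0.024, 1.0, -0.006], [-0.004, -0.006, -1.0]]
ft_force: [0.5, -0.3, 0.6]
gripper_width: 0.0126
gripper_force: 0.0
```

>>> step_arm --rows '[0,-0.9,0.95,0,0,0,0,0,-0.9,0.95,0,0,0,0,0,-0.9,0.95,0,0,0,0,0,-0.9,0.95,0,0,0,0,0,-0.9,0.95,0,0,0,0]'

```text
t: 2.12
tcp_pos: [0.2689, -0.1637, 0.3307]
tool_rot: [[-1.0, -0.03, -0.001], [-0.03, 1.0, 0.001], [0.001, 0.001, -1.0]]
ft_force: [0.1, -0.8, 0.3]
gripper_width: 0.0001
gripper_force: 0.0
```

>>> step_arm --rows '[0,-0.5,1,0,0,0,0,0,-0.5,1,0,0,0,0,0,-0.5,1,0,0,0,0,0,-0.5,1,0,0,0,0,0,-0.5,1,0,0,0,0]'

```text
t: 2.75
tcp_pos: [0.363, 0.0371, 0.3301]
tool_rot: [[-1.0, -0.025, -0.003], [-0.025, 1.0, -0.001], [0.003, -0.001, -1.0]]
ft_force: [-0.1, -0.0, 0.9]
gripper_width: -0.0001
gripper_force: 0.0
```

>>> step_arm --rows '[0,-0.494,0.338,0.2,0,0,0,0,-0.494,0.338,0.45,0,0,0,0,-0.494,0.338,0.45,0,0,0,0,-0.494,0.338,0.45,0,0,0,0,-0.494,0.338,0.45,0,0,0]'

```text
t: 3.38
tcp_pos: [0.4597, 0.1046, 0.2423]
tool_rot: [[-1.0, -0.022, 0.001], [-0.022, 1.0, 0.0], [-0.001, 0.0, -1.0]]
ft_force: [0.1, -0.9, 1.0]
gripper_width: -0.0001
gripper_force: 0.0
```

Run:
```python
from h import *
import cv2
s=bot.observe();print(s["tcp_pos"],s["ft_force"])
A=bot.read_camera("top")[230:350,310:450,::-1];B=bot.read_camera("scene")[170:290,290:430,::-1]
cv2.imwrite("pics/p3.png",cv2.resize(np.hstack([A,B]),None,fx=2.8,fy=4))
```

```text
[0.45969994 0.10460274 0.24229319] [ 0.14989322 -0.86476547  1.02706061]
```

View pics/p3.png

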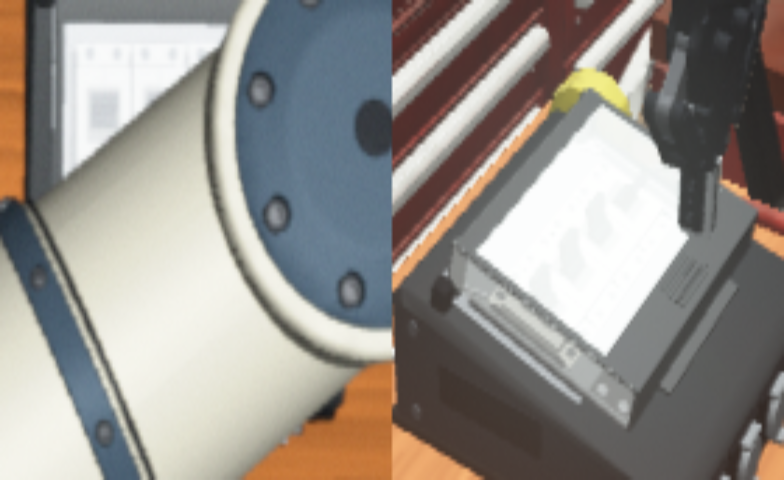

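Both crops show the shut fingertips standing over the cover's front edge: the scene crop has the tip at (697,230) and the pad at about (685,280). I'll descend until I touch it.

>>> step_arm --rows '[0,-0.017,0.012,0.05,0,0,0,0,-0.017,0.012,0.1,0,0,0,0,-0.017,0.012,0.1,0,0,0]'

```text
t: 3.85
tcp_pos: [0.4621, 0.1078, 0.2202]
tool_rot: [[-1.0, -0.023, -0.002], [-0.023, 1.0, -0.001], [0.002, -0.001, -1.0]]
ft_force: [-0.5, 0.6, 0.9]
gripper_width: -0.0001
gripper_force: 0.0
```

>>> step_arm --rows '[0,0,0,0.01,0,0,0,0,0,0,0.02,0,0,0,0,0,0,0.02,0,0,0]'

```text
t: 4.22
tcp_pos: [0.4628, 0.1081, 0.2172]
tool_rot: [[-1.0, -0.023, -0.0], [-0.023, 1.0, 0.0], [0.0, 0.0, -1.0]]
ft_force: [-0.3, 0.2, 0.3]
gripper_width: 0.0003
gripper_force: 0.0
```

>>> step_arm --rows '[0,0,0,0.01,0,0,0,0,0,0,0.02,0,0,0,0,0,0,0.02,0,0,0]'

```text
t: 4.6
tcp_pos: [0.4629, 0.1082, 0.2134]
tool_rot: [[-1.0, -0.023, 0.0], [-0.023, 1.0, 0.0], [-0.0, 0.0, -1.0]]
ft_force: [0.0, 0.9, 1.1]
gripper_width: 0.0
gripper_force: 0.5
```

>>> step_arm --rows '[0,0,0,0.01,0,0,0,0,0,0,0.015,0,0,0,0,0,0,0.015,0,0,0]'

```text
t: 4.97
tcp_pos: [0.4628, 0.1081, 0.2102]
tool_rot: [[-1.0, -0.023, -0.0], [-0.023, 1.0, 0.0], [0.0, 0.0, -1.0]]
ft_force: [-1.2, 0.4, 2.0]
gripper_width: 0.0001
gripper_force: 1.1
```

>>> step_arm --rows '[0,0,0,0.01,0,0,0,0,0,0,0.01,0,0,0,0,0,0,0.01,0,0,0]'

```text
t: 5.35
tcp_pos: [0.4628, 0.1081, 0.209]
tool_rot: [[-1.0, -0.023, 0.001], [-0.023, 1.0, 0.0], [-0.001, 0.0, -1.0]]
ft_force: [-3.9, 0.4, 7.4]
gripper_width: -0.0001
gripper_force: 3.9
```

At the stop: about 8 N after roughly 5.5 mm of travel. Now I'll take the hand away.

>>> step_arm --rows '[0,0,0,-0.25,0,0,0,0,0.3,0,-0.4,0,0,0,0,0.6,0,-0.5,0,0,0,0,0.65,0,-0.6,0,0,0,0,0.65,0,-0.6,0,0,0,0,0.65,0,-0.6,0,0,0,0,0.65,0,-0.6,0,0,0,0,0.65,0,-0.6,0,0,0,0,0.65,0,-0.6,0,0,0,0,0.65,0,-0.6,0,0,0,0,0.65,0,-0.6,0,0,0]'

```text
t: 6.72
tcp_pos: [0.3328, 0.1051, 0.3282]
tool_rot: [[-1.0, -0.023, -0.0], [-0.023, 1.0, 0.0], [0.0, 0.0, -1.0]]
ft_force: [0.4, 0.3, 0.2]
gripper_width: 0.0001
gripper_force: 0.0
```

Run:
```python
from h import *
import cv2
s=bot.observe();print(s["tcp_pos"],s["ft_force"])
A=bot.read_camera("top")[180:350,300:470,::-1];B=bot.read_camera("scene")[120:320,270:470,::-1]
cv2.imwrite("pics/p4.png",np.hstack([cv2.resize(x,(400,400),interpolation=cv2.INTER_CUBIC) for x in(A,B)]))
```

```text
[0.33284959 0.10510121 0.32824448] [0.35421    0.325896   0.21214058]
```

View pics/p4.png

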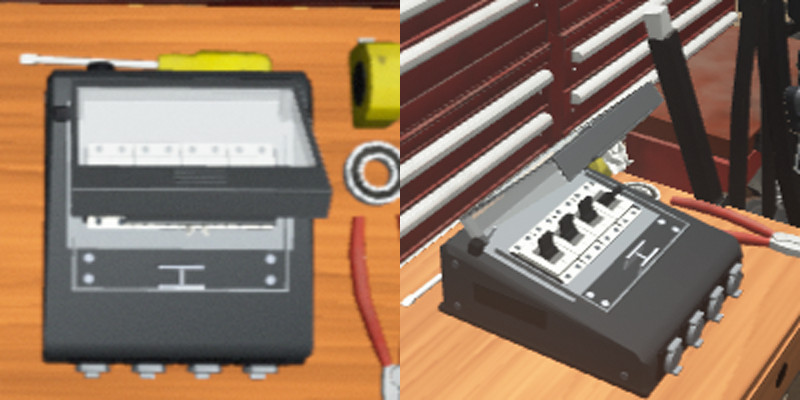

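The cover popped up and stays up: the top crop shows its front edge at about (200,195), and the scene crop shows it raised from (465,225) to (660,90). Three toggles lean back and the rightmost leans forward. I'll bring the fingertips under the left part of the lip.

>>> step_arm --rows '[0,-0.54,0.228,0.205,0,0,0,0,-0.54,0.228,0.205,0,0,0,0,-0.54,0.228,0.205,0,0,0,0,-0.54,0.228,0.205,0,0,0]'

```text
t: 7.32
tcp_pos: [0.4399, 0.1531, 0.2871]
tool_rot: [[-1.0, -0.023, -0.0], [-0.023, 1.0, -0.001], [0.001, -0.001, -1.0]]
ft_force: [-0.2, 0.2, 0.7]
gripper_width: 0.0003
gripper_force: 0.0
```

Run:
```python
from h import *
import cv2
s=bot.observe();print(s["tcp_pos"],s["ft_force"])
im=bot.read_camera("scene")[:,:,::-1].copy()
H=(.591,.110,.023)
def cov(a,y,n,th): return (-a*np.cos(th)+n*np.sin(th),y,a*np.sin(th)+n*np.cos(th))
P=hinge2w([cov(.144,.05,0,.95),cov(.144,-.05,0,.95),cov(.140,.086,0,.95),cov(.140,-.086,.032,.95)],*H)
T=hinge2w([(-.055+f*.02*np.sin(.42),y,.007+.02*np.cos(.42)) for f,y in((1,.054),(1,.018),(1,-.018),(-1,-.054))],*H)
print(P.round(3),T.round(3))
for p in proj(np.r_[P,T,[s["tcp_pos"]]],"scene"): cv2.circle(im,tuple(int(round(v*8)) for v in p),8,(0,0,255),-1,cv2.LINE_AA,3)
cv2.imwrite("pics/p5.png",cv2.resize(im[140:290,280:430],(600,600),interpolation=cv2.INTER_CUBIC))
```

```text
[0.43987218 0.15306774 0.28710897] [-0.17260282  0.2305254   0.65290736]
[[0.485 0.158 0.305]
 [0.487 0.058 0.305]
 [0.487 0.194 0.302]
 [0.512 0.022 0.326]] [[0.539 0.163 0.222]
 [0.54  0.127 0.222]
 [0.54  0.091 0.222]
 [0.525 0.054 0.219]]
```

View pics/p5.png

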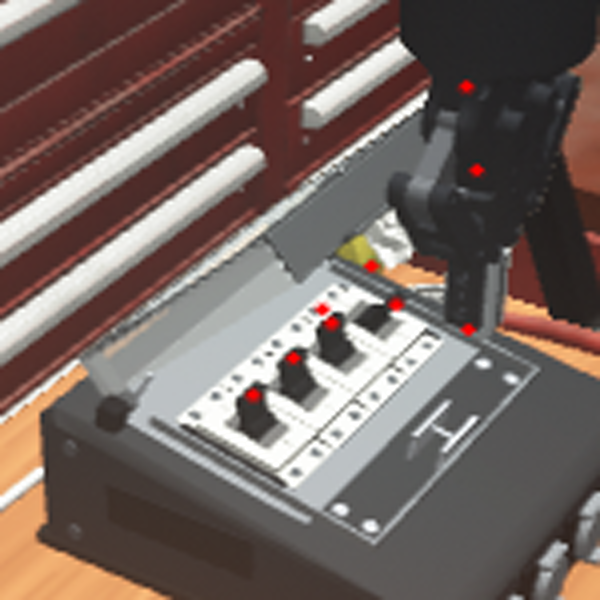

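The projected toggle tips match the picture: tripped at (397,305), its neighbours at (332,324), (293,358) and (254,396). The cover's front-left corner shows at (297,282), so it stands slightly more open than nominal. Next I'll push it back.

>>> step_arm --rows '[0,-0.1,0,-0.065,0,0,0,0,-0.17,0,-0.065,0,0,0,0,-0.22,0,-0.09,0,0,0,0,-0.26,0,-0.11,0,0,0,0,-0.305,0,-0.135,0,0,0,0,-0.305,0,-0.135,0,0,0]'

```text
t: 8.12
tcp_pos: [0.5016, 0.1548, 0.3143]
tool_rot: [[-1.0, -0.023, 0.001], [-0.023, 1.0, 0.0], [-0.001, 0.0, -1.0]]
ft_force: [0.3, -0.4, 0.2]
gripper_width: 0.0
gripper_force: 0.0
```

```bash
cat > look.py <<'E'
import sys
from h import *
import cv2
s=bot.observe();print(s["tcp_pos"].round(4),s["ft_force"].round(1))
A=bot.read_camera("top")[180:330,310:460,::-1];B=bot.read_camera("scene")[110:260,280:430,::-1]
cv2.imwrite(sys.argv[1],np.hstack([cv2.resize(x,(400,400),interpolation=cv2.INTER_CUBIC) for x in(A,B)]))
E
python3 look.py pics/p6.png
```

```text
[0.5016 0.1548 0.3143] [ 0.3 -0.4  0.2]
```

View pics/p6.png

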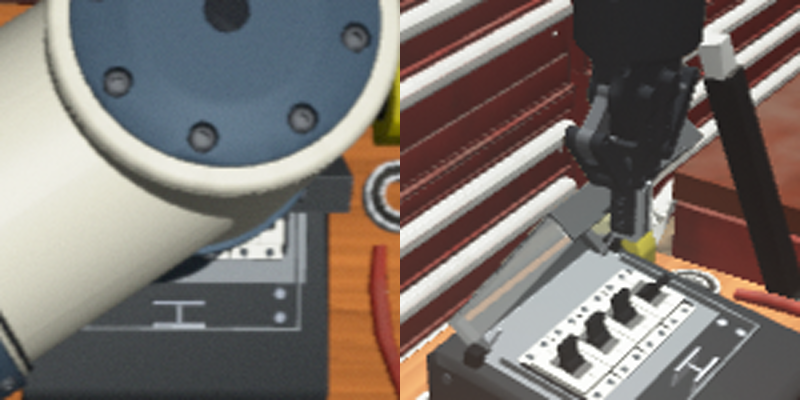

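The finger is on the robot side of the cover and reaches its lip: scene crop tip at (625,250), cover corner at about (605,250). I'll check the cover angle numerically.

```bash
cat > ang.py <<'E'
from h import *
H=(.591,.110,.023)
def cov(a,y,n,th): return (-a*np.cos(th)+n*np.sin(th),y,a*np.sin(th)+n*np.cos(th))
for th in np.arange(.9,2.2,.1):
    P=hinge2w([cov(.140,.086,0,th),cov(.140,.086,.032,th),cov(.14,-.086,.032,th),cov(.144,.045,0,th)],*H)
    print(round(th,2),proj(P[:3],"scene").round(0).tolist(),proj(P[2]).round(0).tolist(),P[3].round(3))
E
python3 ang.py
```

```text
0.9 [[363.0, 220.0], [352.0, 204.0], [399.0, 164.0]] [[441.0, 267.0]] [0.48  0.152 0.3  ]
1.0 [[358.0, 213.0], [346.0, 198.0], [393.0, 159.0]] [[442.0, 259.0]] [0.49  0.153 0.31 ]
1.1 [[352.0, 207.0], [339.0, 192.0], [387.0, 154.0]] [[443.0, 250.0]] [0.5   0.153 0.32 ]
1.2 [[346.0, 200.0], [332.0, 187.0], [381.0, 149.0]] [[443.0, 241.0]] [0.512 0.153 0.328]
1.3 [[340.0, 195.0], [325.0, 182.0], [375.0, 146.0]] [[443.0, 231.0]] [0.525 0.153 0.335]
1.4 [[333.0, 190.0], [318.0, 179.0], [368.0, 143.0]] [[443.0, 222.0]] [0.538 0.154 0.341]
1.5 [[326.0, 185.0], [311.0, 176.0], [362.0, 140.0]] [[443.0, 213.0]] [0.551 0.154 0.346]
1.6 [[319.0, 182.0], [304.0, 174.0], [355.0, 139.0]] [[442.0, 204.0]] [0.565 0.154 0.349]
1.7 [[312.0, 179.0], [297.0, 173.0], [349.0, 138.0]] [[442.0, 195.0]] [0.58  0.155 0.351]
1.8 [[306.0, 176.0], [290.0, 172.0], [343.0, 138.0]] [[441.0, 187.0]] [0.594 0.155 0.351]
1.9 [[299.0, 175.0], [284.0, 173.0], [337.0, 139.0]] [[440.0, 179.0]] [0.609 0.155 0.35 ]
2.0 [[292.0, 174.0], [278.0, 174.0], [331.0, 140.0]] [[438.0, 172.0]] [0.623 0.156 0.347]
2.1 [[286.0, 174.0], [273.0, 176.0], [326.0, 142.0]] [[437.0, 166.0]] [0.637 0.156 0.343]
2.2 [[280.0, 175.0], [268.0, 178.0], [321.0, 144.0]] [[435.0, 161.0]] [0.65  0.156 0.338]
```

The cover has swung to about 1.15 rad, so contact on the lip is good. I'll keep following the arc.

>>> step_arm --rows '[0,-0.065,0,-0.03,0,0,0,0,-0.127,0,-0.058,0,0,0,0,-0.19,0,-0.08,0,0,0,0,-0.26,0,-0.1,0,0,0,0,-0.33,0,-0.11,0,0,0,0,-0.405,0,-0.11,0,0,0]'

```text
t: 8.98
tcp_pos: [0.582, 0.1566, 0.3363]
tool_rot: [[-1.0, -0.023, 0.0], [-0.023, 1.0, 0.0], [-0.0, 0.0, -1.0]]
ft_force: [-0.7, -0.1, -0.2]
gripper_width: 0.0001
gripper_force: 0.3
```

>>> step_arm --rows '[0,-0.05,0,0.005,0,0,0,0,-0.1,0,0.01,0,0,0,0,-0.14,0,0.015,0,0,0]'

```text
t: 9.35
tcp_pos: [0.6101, 0.1572, 0.3329]
tool_rot: [[-1.0, -0.023, -0.0], [-0.023, 1.0, -0.0], [0.0, -0.0, -1.0]]
ft_force: [-0.2, -0.4, -0.4]
gripper_width: -0.0002
gripper_force: 0.2
```

>>> step_arm --rows '[0,-0.025,0,0.01,0,0,0,0,-0.05,0,0.02,0,0,0]'

```text
t: 9.6
tcp_pos: [0.62, 0.1574, 0.3293]
tool_rot: [[-1.0, -0.023, 0.0], [-0.023, 1.0, 0.0], [-0.0, 0.0, -1.0]]
ft_force: [0.4, -0.2, -0.5]
gripper_width: 0.0
gripper_force: 0.1
```

>>> step_arm --rows '[0,-0.015,0,0.008,0,0,0,0,-0.03,0,0.015,0,0,0]'

```text
t: 9.85
tcp_pos: [0.6258, 0.1575, 0.3263]
tool_rot: [[-1.0, -0.023, 0.0], [-0.023, 1.0, 0.0], [-0.0, 0.0, -1.0]]
ft_force: [-0.1, -0.3, 0.1]
gripper_width: -0.0002
gripper_force: 0.1
```

```bash
python3 look.py pics/p7.png
```

```text
[0.6258 0.1575 0.3263] [-0.1 -0.3  0.1]
```

View pics/p7.png

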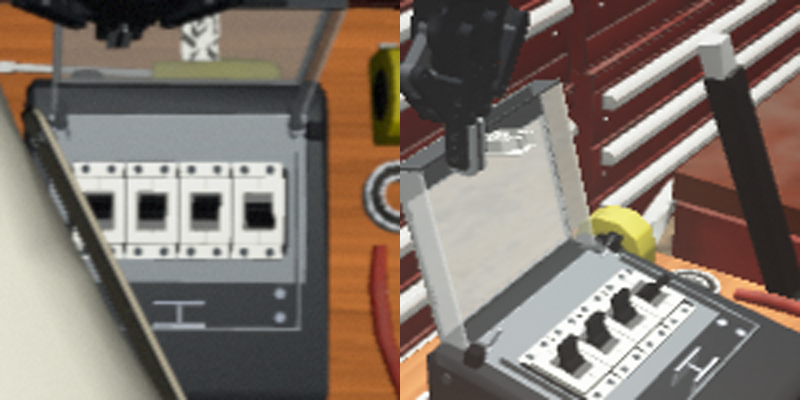

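The cover now stands back past upright, at about 2.1 rad: the scene crop shows its frame from (410,170) to (590,240). In the top crop the tripped toggle at (262,215) leans toward the robot. One last nudge toward the stop, then I'll back off.

>>> step_arm --rows '[0,-0.015,0,0.005,0,0,0,0,-0.025,0,0.01,0,0,0]'

```text
t: 10.2
tcp_pos: [0.6308, 0.1576, 0.3243]
tool_rot: [[-1.0, -0.023, 0.0], [-0.023, 1.0, 0.0], [-0.0, 0.0, -1.0]]
ft_force: [-0.1, -0.4, 0.7]
gripper_width: -0.0001
gripper_force: 0.1
```

>>> step_arm --rows '[0,0.2,0,0,0,0,0,0,0.45,0,0,0,0,0,0,0.7,-0.2,0,0,0,0,0,0.7,-0.5,0.1,0,0,0,0,0.7,-0.5,0.1,0,0,0,0,0.7,-0.5,0.1,0,0,0]'

```text
t: 10.95
tcp_pos: [0.4932, 0.0543, 0.3045]
tool_rot: [[-1.0, -0.022, 0.0], [-0.022, 1.0, 0.0], [-0.0, 0.0, -1.0]]
ft_force: [0.4, 0.2, 0.1]
gripper_width: 0.0001
gripper_force: 0.0
```

>>> step_arm --rows '[0,0,0,0.2,0,0,0,0,0,0,0.38,0,0,0,0,0,0,0.458,0,0,0,0,0,0,0.458,0,0,0]'

```text
t: 11.45
tcp_pos: [0.4929, 0.0552, 0.2117]
tool_rot: [[-1.0, -0.024, -0.002], [-0.024, 1.0, -0.001], [0.002, -0.001, -1.0]]
ft_force: [0.6, 0.7, 0.4]
gripper_width: -0.0002
gripper_force: 0.0
```

Run:
```python
from h import *
import cv2
s=bot.observe();print(s["tcp_pos"].round(4),s["ft_force"].round(1))
B=bot.read_camera("scene")[160:240,310:430,::-1]
cv2.imwrite("pics/p8.png",cv2.resize(B,(780,520),interpolation=cv2.INTER_CUBIC))
```

```text
[0.4929 0.0552 0.2117] [0.6 0.7 0.4]
```

View pics/p8.png

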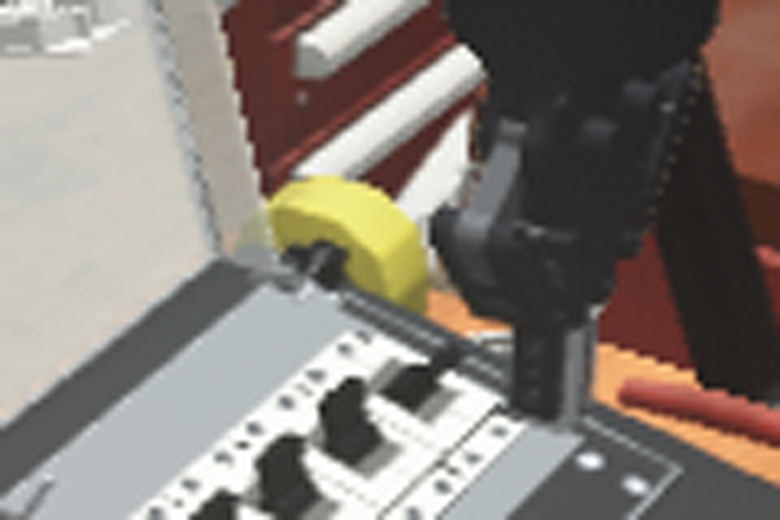

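The fingertips (555,410) stand just in front of the tripped toggle (420,385), in line with it. I'll push slowly.

>>> step_arm --rows '[0,-0.06,0,0,0,0,0,0,-0.1,0,0,0,0,0,0,-0.12,0,0,0,0,0]'

```text
t: 11.88
tcp_pos: [0.5163, 0.0549, 0.2128]
tool_rot: [[-1.0, -0.023, -0.003], [-0.023, 1.0, -0.0], [0.003, -0.0, -1.0]]
ft_force: [-10.4, 1.1, 8.4]
gripper_width: 0.0
gripper_force: 5.0
```

>>> step_arm --rows '[0,-0.015,0,0,0,0,0,0,-0.025,0,0,0,0,0]'

```text
t: 12.12
tcp_pos: [0.5218, 0.0548, 0.213]
tool_rot: [[-1.0, -0.023, -0.001], [-0.023, 1.0, -0.0], [0.001, -0.0, -1.0]]
ft_force: [-2.2, -0.9, 2.5]
gripper_width: -0.0002
gripper_force: 1.4
```

>>> step_arm --rows '[0,-0.01,0,0,0,0,0,0,-0.02,0,0,0,0,0]'

```text
t: 12.38
tcp_pos: [0.5265, 0.0552, 0.2127]
tool_rot: [[-1.0, -0.023, 0.001], [-0.023, 1.0, 0.0], [-0.001, 0.0, -1.0]]
ft_force: [-0.3, 0.0, 0.2]
gripper_width: 0.0001
gripper_force: 0.3
```

>>> step_arm --rows '[0,-0.01,0,0,0,0,0,0,-0.015,0,0,0,0,0]'

```text
t: 12.62
tcp_pos: [0.5292, 0.0553, 0.2125]
tool_rot: [[-1.0, -0.023, -0.0], [-0.023, 1.0, 0.0], [0.0, 0.0, -1.0]]
ft_force: [-1.1, 0.6, 0.5]
gripper_width: -0.0
gripper_force: 0.9
```

>>> step_arm --rows '[0,-0.008,0,0,0,0,0,0,-0.01,0,0,0,0,0]'

```text
t: 12.88
tcp_pos: [0.5294, 0.0552, 0.2124]
tool_rot: [[-1.0, -0.023, -0.004], [-0.023, 1.0, -0.0], [0.004, -0.0, -1.0]]
ft_force: [-7.8, 1.4, 3.5]
gripper_width: -0.0004
gripper_force: 4.1
```

It's against the on stop. Now I'll back off toward the robot, then go up.

>>> step_arm --rows '[0,0.1,0,0,0,0,0,0,0.2,0,-0.1,0,0,0,0,0.4,0,-0.4,0,0,0,0,0.7,-0.1,-0.7,0,0,0,0,0.85,-0.5,-0.7,0,0,0,0,0.85,-0.95,-0.7,0,0,0,0,0.85,-0.95,-0.7,0,0,0,0,0.85,-0.95,-0.7,0,0,0]'

```text
t: 13.88
tcp_pos: [0.3647, -0.1421, 0.3533]
tool_rot: [[-1.0, -0.016, 0.002], [-0.016, 1.0, -0.001], [-0.002, -0.001, -1.0]]
ft_force: [0.2, 0.1, -0.4]
gripper_width: 0.0003
gripper_force: 0.0
```

Run:
```python
from h import *
import cv2
s=bot.observe();print(s["tcp_pos"].round(3),s["ft_force"].round(1))
im={c:bot.read_camera(c) for c in("top","scene")}
cv2.imwrite("pics/f_top.png",im["top"][:,:,::-1]);cv2.imwrite("pics/f_scene.png",im["scene"][:,:,::-1])
H=(.591,.110,.023)
T=lambda f:hinge2w([(-.055+f*.013*np.sin(.42),y,.007+.013*np.cos(.42)) for y in(.054,.018,-.018,-.054)],*H)
for c in im:
    g=im[c].max(2)
    for i,(p,q) in enumerate(zip(proj(T(1),c),proj(T(-1),c))):
        m=((p+q)/2).round().astype(int);w=9
        a=g[m[1]-w:m[1]+w+1,m[0]-w:m[0]+w+1];ys,xs=np.nonzero(a<50)
        print(c,i,"on",p.round(1),"off",q.round(1),"dark",(xs.mean()+m[0]-w).round(1) if len(xs) else None,(ys.mean()+m[1]-w).round(1) if len(xs) else None,len(xs))
    for q in("cover_lip","press_pad"): print(c,q,[(round(d["score"],2),np.round(d["box"]).tolist()) for d in bot.masks_of(q,c)[:1]])
# coarse ascii of toggles in scene view
m=proj(T(0),"top").mean(0).astype(int);g=im["top"].max(2)
for r in range(m[1]-12,m[1]+13):print(r,"".join("#" if v<50 else "+" if v<110 else "." for v in g[r,m[0]-42:m[0]+43]))
```

```text
[ 0.365 -0.142  0.353] [ 0.2  0.1 -0.4]
top 0 on [347.2 257.8] off [347.3 263.8] dark 346.4 257.4 63
top 1 on [367.4 257.7] off [367.5 263.6] dark 366.5 257.5 64
top 2 on [387.7 257.5] off [387.7 263.5] dark 386.7 257.4 67
top 3 on [407.9 257.4] off [407.9 263.3] dark 406.8 257.4 67
top cover_lip [(0.8, [385.0, 199.0, 111.0, 66.0])]
top press_pad [(0.92, [385.0, 200.0, 107.0, 63.0])]
scene 0 on [343.6 241.7] off [348.5 244.4] dark None None 0
scene 1 on [353.6 232.4] off [358.3 235. ] dark None None 0
scene 2 on [363.  223.6] off [367.7 226. ] dark None None 0
scene 3 on [372.  215.2] off [376.6 217.6] dark None None 0
scene cover_lip [(0.59, [317.0, 191.0, 83.0, 103.0])]
scene press_pad [(0.97, [315.0, 192.0, 82.0, 99.0])]
248 .+...................................................................................
249 .+...................................................................................
250 .+...................................................................................
251 .+...................................................................................
252 .+
[... 1183 characters left out ...]
......................................................................
266 ++...................................................................................
267 ++...................................................................................
268 ++...................................................................................
269 ++...................................................................................
270 ++...................................................................................
271 ++...................................................................................
272 ++...............................................................................+...
```

All four toggles now match, the cover stands open, and the arm is clear.

```bash
python3 -c "
from bench import bot;print(bot.job_done())"
```

```text
the job is handed in; nothing more can be done
None
```

The job is handed in at about 14 s of the 51 s allowed: one press released the cover, it popped up and stayed up, I swung it back past upright, and the final top view shows the tripped toggle leaning back in line with the other three, with the cover standing open and the arm clear.

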